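# Open the tight jar in the ratchet jar clamp

## Robot

A 6-joint arm with a two-finger parallel gripper is mounted at the origin on a cart in front of the work surface, level with it; the furniture and walls round the work are solid. World frame = base frame: x ahead of the robot, y to its left, z up, the work surface at z = 0. Lengths are in m, angles in rad, forces in N, time in s.
With the tool pointing down it reaches from about 0.35 to 0.8 m from the base axis. Payload 7.3 kg.
Tool frame: the origin (TCP) lies between the finger pads; the fingertips stand 25 mm ahead of it and the grasp point (between the pads) lies 6 mm ahead of it (r.tip_extent is the distance from the TCP to the fingertips, in m); z points along the fingers, y is the line along which they close (so a half turn about z gives the same grasp; the last joint's range is limited). The gripper opens to 85 mm and grips with 20 to 120 N. Pads are 22 mm wide; open, the fingers measure 114 mm over their backs; the gripper's body (76 mm by 85 mm) begins 54 mm behind the grasp point. The pads swing forward as they close: fully open they stand 13 mm farther back than shut.
Start: joints at [1.115, 0.342, 1.524, -0, 1.275, -0.146], TCP at [0.16, 0.5, 0.256] pointing down, gripper open.
Joint ranges: [-2.53, 2.53], [-0.77, 2.02], [0.04, 2.7], [-1, 4.14], [0.28, 2.66], [-3.11, 3.11]. Speed limits (rad/s): [2.57, 2.57, 3.14, 3.14, 3.14, 3.14].

## Interface

Orientations are given as a unit quaternion [x, y, z, w].
In Python, from workcell import r, command_gripper, optics gives the robot as it stands. The module is installed in compiled form; this text tells all that it offers. Calls block until the motion is done:
- r.reach(position, orientation): joint-space move of the TCP to a pose.
- r.move_straight(position, orientation=None, speed=0.15, max_force=None): straight line of the TCP; orientation=None keeps the orientation; speed is the mean speed in m/s. With max_force (N) it stops when the force on the tool has changed by that much, and returns True; else False.
- r.movej(angles): joint-space move.
- command_gripper(opening, force=None): finger opening in m; force is the grip in N (None keeps the last); returns when the fingers have stopped.
- r.hold(seconds).
- r.solve_ik(position, orientation): joint angles nearest the present ones, or None.
- r.read_state(): the state.
- optics.get_image(name): name is "scene" or "top"; returns (picture, depth): 420x560x3 uint8, red, green, blue; 420x560 float32, m along the optical axis (not along the pixel's ray), 0 where there is no reading.
- optics.camera_model(name): a dict with "K" (3x3 intrinsics, pixels), "k1" (the pictures are not rectified: a ray, as slopes to the right and down, at radius r is drawn at 1 + k1 r^2 times it, then the intrinsics apply), "R" (3x3) and "t" (3): a world point X has camera coordinates R X + t. Camera axes: x right, y down, z forward; pixel columns grow to the right and rows downward; lengths in m; the calibration is good to about 2 mm. A picture is of the moment at which its call begins. camera_model takes no time and is no camera call.
A pose or a line that the arm cannot do raises r.PlanningError and nothing moves.
- r.finish_job(): hands the job in; it is judged then, once.
The state is a dict: "time_s": time; "joint_positions": joint angles; "dq": joint speeds; "tau": joint torques, N m; "eef_pos": TCP position; "eef_rot": TCP orientation; "contact_force": force on the tool from outside, world axes, zero at the start; "torque": the same for the moment, N m; "grip_width": finger opening in m; "grip_force": force on a finger pad.
Only numpy, scipy, OpenCV 4.12 (cv2) and the standard library are available. Lean on these libraries where they do the work, as an engineer would, in place of code of your own. Each camera call takes 0.05 s, during which the arm holds its last target. There are 200 camera calls.

## Task

Open the jar of hazelnuts: swing the clamp's sprung lever all the way to its stop and let it spring back, so that the jaws hold the jar. Then unscrew the tight lid (counter-clockwise from above), stop turning as soon as its threads come free, lift it straight up and finish while still holding it level, two to three centimetres above where it sat, over the mouth of the jar. The jar stays standing in the clamp without turning, and the other things stay where they are.

Things in the scene. Friction and masses are not known exactly. Their poses are not given: they have to be found in the camera images.
- clamp: Jar clamp fixed to the worktop: wooden board 136 x 222 mm, its top 14 mm up, two aluminium jaws (112 mm wide, tops 60 mm above the worktop) that close along its y axis, a lever at its +y end; all but the lever's grip is under 75 mm high. Origin: underside of the board near its centre, z up. The jar stands between the jaws, about 30 mm to -y of the origin, with 5 mm of play until clamped.
- lever (a joint): Sprung lever on a vertical pivot: 0 at rest, 1.0 rad at its stop, counter-clockwise from above. Its arm is 90 mm long and at rest points 60 degrees counter-clockwise from the clamp's +x axis (117 at its stop): pull towards the robot, 10 to 15 N at the grip. It pushes the moving jaw shut; the jaw stays by its ratchet when the lever, let go, springs back.
- lever_grip (a point): Point on the axis of the lever's upright wooden grip: a round handle 17 mm in diameter from 60 to 100 mm above the worktop; the point lies 85 mm above the worktop and moves with the lever.
- lever_pivot (a point): Point on the lever's vertical pivot axis, 85 mm above the worktop; it lies at 0, +82 mm in the clamp's frame and does not move.
- jaw (a joint): Travel of the moving jaw in m: 0 open, grows as it closes on the jar; it meets the jar at about 0.005 and its rubber face is squeezed until about 0.007 with the lever at its stop.
- jar: Six-sided glass jar of hazelnuts, 66 mm across flats, 76 mm across corners, sides 64 mm high, about 0.42 kg; two flats face the jaws. Above its sloping shoulder (to 70 mm) a round neck ends at a rim 94 mm above the underside; the lid sits 74 to 102 mm above it. Origin: centre of the underside, z up.
- lid: Round steel screw lid, fluted edge, 60 mm wide, 28 mm high; while on, its lower edge is 88 mm above the worktop. Origin: centre of its lower edge, z up; x axis along the jar's x while tight. Turning takes 0.5 to 0.8 N m (sprung liner, 24 N). Counter-clockwise from above it rises 2 mm and its 3 lugs come free after about 1.0 rad, then it lifts off; past 1.9 rad they strike the next threads.
- lid_mark (a point): Point on the lid's edge along its x axis, 30 mm from its axis and 14 mm above its lower edge; turns with the lid.
- bowl: Black stoneware bowl, 144 mm wide, 68 mm high, to the -y side of the clamp; not to be disturbed. Origin: centre of its underside.
- mug: Grey mug, 82 mm wide with its handle at the side, 97 mm high, beyond the lever at the +y side of the clamp; not to be disturbed. Origin: centre of its underside.
- tomato: Tomato, 76 mm wide, 72 mm high, behind the clamp; not to be disturbed. Origin: underside.
- small_spoon: Steel teaspoon, 132 mm long, lying flat to the -y side of the clamp; not to be disturbed. Origin: underside, near its middle.
Things that resemble listed ones, but are neither listed nor needed, are in the scene too. Of the things that look like the lid, the middle-sized one is meant.

How it is judged:
On the way, in this order (a step that is already met when the one before it is completed fails the run):
1. the lever is swung to its stop (value of joint lever above 0.93 rad), for 0.05 s.
2. the lever has sprung back and the jaw holds the jar (value of joint lever below 0.12 rad and value of joint jaw above 0.0058 m), for 0.1 s.
3. the lid is unscrewed by at least 0.9 rad while still down on the jar (angle between the x axis of lid and the x axis of jar, either way round above 0.9 rad and y of lid_mark in the frame of jar above 0.02 m and z of lid in the frame of jar below 0.081 m), for 0.05 s.
At the end, for the whole second after the job is handed in: Gripper holds the lid still, level within 0.2 rad, 12 to 42 mm above its seat, within 20 mm of the jar's axis, clear of the jar; jar stands on the board, tilt under 0.1 and turn under 0.12 rad, jaw over 5.8 mm closed, lever within 0.12 rad of rest (all of step 2 and z of lid in the frame of jar between 0.086 and 0.116 m and horizontal distance between lid and jar below 0.02 m and angle between lid's own z axis and vertical below 0.2 rad and contact force between the fingers and lid above 2 N and contact force between lid and jar below 0.1 N and linear speed of lid below 0.02 m/s and z of jar in the frame of clamp below 0.018 m and angle between jar's own z axis and vertical below 0.1 rad and angle between the x axis of jar and the x axis of clamp, either way round below 0.12 rad); the arm keeps its last pose, push and grip.
It fails at once if the jar is lifted or tipped (z of jar in the frame of clamp above 0.022 m or angle between jar's own z axis and vertical above 0.15 rad).
It fails at once if the jar turns in the clamp (angle between the x axis of jar and the x axis of clamp, either way round above 0.15 rad).
It fails at once if the lid is turned on into the next threads (x of lid_mark in the frame of jar below -0.011 m).
It fails at once if another thing is pushed away (distance of any of bowl, mug, tomato, small_spoon from where it was at the start of the episode above 0.03 m).
It also fails if it takes over 48 s, if anything falls off the work surface, if the arm or the gripper's body presses on something with over 40 N, if the wrist force passes 120 N, or if a joint passes its speed limit or range.

## Working session

There is one attempt and no reset: what is moved stays moved. The work goes in short steps, each a Python script; the robot and the scene stay as the last script left them, time stands still between calls to the robot, and variables do not carry over. Pictures are saved under pics/ and viewed, at most 10 in all, crops included, and the job is handed in when it is done.

```bash
mkdir -p pics; cat > h.py <<'E'
import numpy as np, cv2
from workcell import r, command_gripper, optics
def cloud(name):
    im,d=optics.get_image(name); c=optics.camera_model(name)
    return im,d,c
def slopes(c,uv):
    # undistort by fixed point
    K=c["K"]; uv=np.atleast_2d(np.asarray(uv,float))
    D=np.array([c["k1"],0,0,0.])
    return cv2.undistortPoints(uv[:,None,:],np.array(K,float),D)[:,0,:]
def on_plane(c,uv,z):
    s=slopes(c,uv); R=np.array(c["R"]);t=np.array(c["t"])
    o=-R.T@t; d=np.c_[s,np.ones(len(s))]@R
    k=(z-o[2])/d[:,2]
    return o+k[:,None]*d
def pts(c,uv,dep):
    s=slopes(c,uv);R=np.array(c["R"]);t=np.array(c["t"])
    p=np.c_[s,np.ones(len(s))]*np.asarray(dep)[:,None]
    return (p-t)@R
E
python3 - <<'E'
from h import *
for n in("scene","top"):
    im,d,c=cloud(n); cv2.imwrite(f"pics/{n}0.png",im[...,::-1]); np.savez(f"{n}0.npz",im=im,d=d)
    print(n,{k:np.round(v,4).tolist() for k,v in c.items()},(-np.array(c["R"]).T@c["t"]).round(3))
s=r.read_state();print(s["time_s"],s["eef_rot"],s["grip_width"],r.tip_extent)
E
```

```text
scene {'K': [[527.2127, 0.0, 283.9089], [0.0, 527.2127, 214.1513], [0.0, 0.0, 1.0]], 'k1': 0.0028, 'R': [[0.4291, -0.9031, -0.0164], [-0.436, -0.1912, -0.8794], [0.791, 0.3845, -0.4758]], 't': [-0.2827, 0.3205, 1.0199]} [-0.546 -0.586  0.763]
top {'K': [[417.6243, 0.0, 272.5378], [0.0, 417.6243, 207.3822], [0.0, 0.0, 1.0]], 'k1': -0.1237, 'R': [[0.0181, -0.9996, -0.0196], [-0.9894, -0.0151, -0.1441], [0.1438, 0.022, -0.9894]], 't': [-0.0527, 0.5716, 1.1596]} [ 0.4   -0.07   1.229]
0.1 [ 1.54264273e-01  9.88029405e-01 -6.25303449e-04 -1.94458735e-04] 0.08513760727581605 0.025
```

View pics/scene0.png

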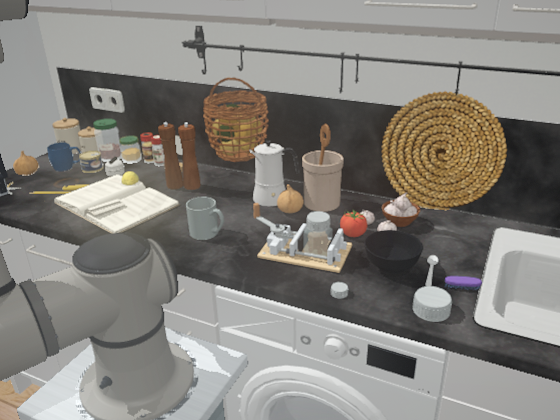

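View pics/top0.png

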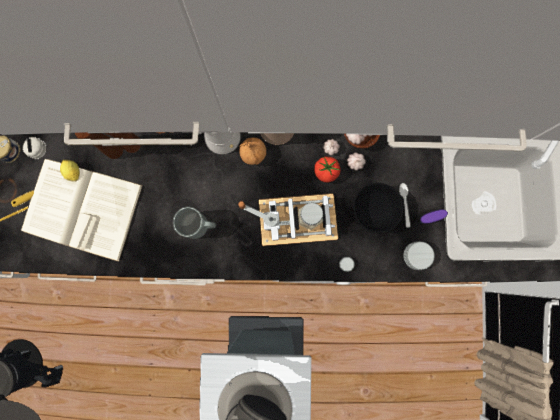

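Candidates for the lid in the top view: a small disc at (347,264), the disc on the jar at (312,213) and a large disc at (419,255). The one on the jar fits, because it is middle-sized and sits on the hex jar between the jaws. The lever grip is at about (241,205). I'll confirm with an enlarged crop.

```bash
python3 - <<'E'
from h import *
im=np.load("top0.npz")["im"]; a=cv2.resize(im[180:280,225:350],None,fx=6,fy=6,interpolation=cv2.INTER_CUBIC)
cv2.imwrite("pics/crop.png",a[...,::-1])
im=np.load("scene0.npz")["im"]; a=cv2.resize(im[190:310,230:370],None,fx=5,fy=5,interpolation=cv2.INTER_CUBIC)
cv2.imwrite("pics/crop2.png",a[...,::-1])
for n in("top","scene"):
    d=np.load(n+"0.npz");c=optics.camera_model(n)
    v,u=np.nonzero(d["d"]>0);P=pts(c,np.c_[u,v],d["d"][v,u])
    # lid top slab
    for x0,x1,y0,y1,z0,z1,l in[(.3,.7,-.3,.2,.108,.125,'lidlevel'),(.3,.7,-.3,.2,.085,.107,'griplevel')]:
        m=(P[:,0]>x0)&(P[:,0]<x1)&(P[:,1]>y0)&(P[:,1]<y1)&(P[:,2]>z0)&(P[:,2]<z1)
        M=np.zeros(d["d"].shape,np.uint8);M[v[m],u[m]]=1
        k,L,S,C=cv2.connectedComponentsWithStats(M)
        for i in range(1,k):
            if S[i,4]>8:
                q=m&(L[v,u]==i);print(n,l,S[i].tolist(),P[q].mean(0).round(4),P[q].min(0).round(3),P[q].max(0).round(3))
E
```

```text
top lidlevel [301, 203, 22, 22, 377] [ 0.5472 -0.15    0.1158] [ 0.518 -0.178  0.108] [ 0.576 -0.122  0.122]
top griplevel [238, 201, 7, 7, 35] [0.5713 0.0423 0.0986] [0.564 0.034 0.088] [0.581 0.051 0.105]
top griplevel [184, 207, 28, 30, 129] [0.5201 0.1583 0.0927] [0.482 0.125 0.085] [0.562 0.198 0.1  ]
top griplevel [301, 216, 13, 10, 17] [ 0.5258 -0.136   0.0965] [ 0.518 -0.155  0.089] [ 0.541 -0.122  0.106]
scene lidlevel [306, 212, 24, 14, 264] [ 0.544  -0.1509  0.1155] [ 0.518 -0.179  0.108] [ 0.581 -0.118  0.121]
scene griplevel [190, 197, 31, 18, 177] [0.5148 0.1662 0.0918] [0.479 0.126 0.085] [0.566 0.199 0.101]
scene griplevel [253, 203, 6, 9, 44] [0.5712 0.0424 0.0958] [0.562 0.036 0.085] [0.581 0.051 0.107]
scene griplevel [306, 221, 24, 12, 156] [ 0.5295 -0.1568  0.0973] [ 0.517 -0.179  0.085] [ 0.565 -0.122  0.107]
```

View pics/crop.png

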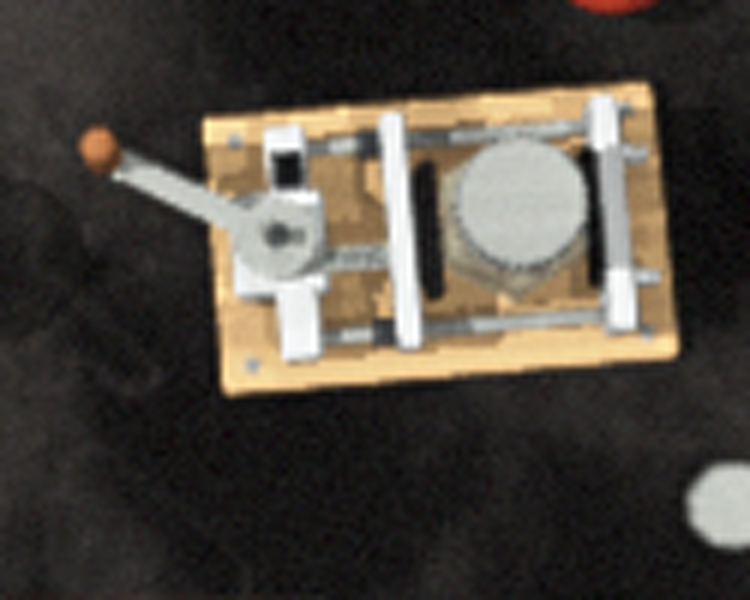

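View pics/crop2.png

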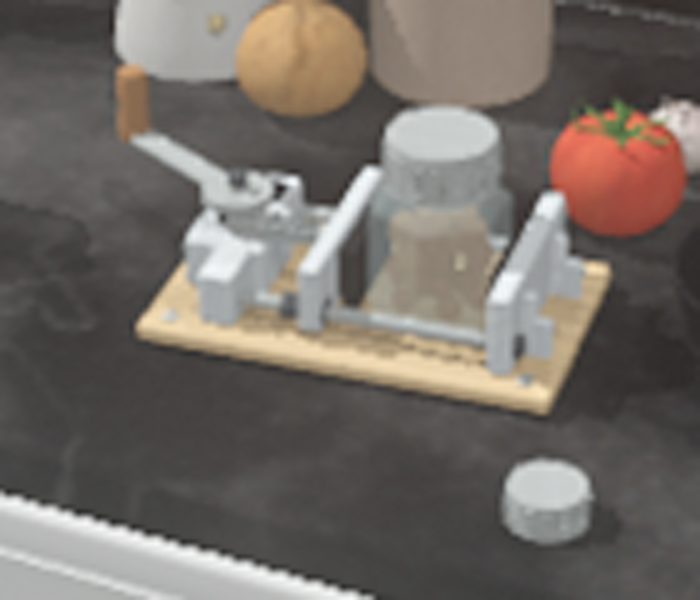

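The crop confirms it: the middle-sized lid on the jar is at crop (523,203), which is top (312,214). The small disc is loose on the worktop, and the wooden lever grip is at crop (100,150). Next I'll get the clamp frame from the board corners and check the IK.

```bash
cat >> h.py <<'E'
from scipy.spatial.transform import Rotation as Ro
def down(a):  # tool down, finger-closing line (y) at world angle a
    x=np.array([np.sin(a),-np.cos(a),0]); y=np.array([np.cos(a),np.sin(a),0])
    x=np.cross(y,[0,0,-1.])
    return Ro.from_matrix(np.c_[x,y,[0,0,-1.]]).as_quat()
E
python3 - <<'E'
from h import *
c=optics.camera_model("top")
cr=np.array([(205,118),(653,85),(678,355),(222,395)])/6+[225-.42,180-.42]
B=on_plane(c,cr,.014)[:,:2];print(B.round(4))
y=(B[0]+B[3]-B[1]-B[2])/2;x=(B[0]+B[1]-B[2]-B[3])/2
print("len",np.linalg.norm(x),np.linalg.norm(y),"yaw",np.arctan2(x[1],x[0]),np.arctan2(-y[0],y[1]),"ctr",B.mean(0))
pv=on_plane(c,[280/6+224.6,235/6+179.6],.07)[0];print("pivot",pv)
g=np.array([.5713,.0423])
print("arm",np.linalg.norm(g-pv[:2]),np.degrees(np.arctan2(*(g-pv[:2])[::-1])))
q=r.read_state();print(Ro.from_quat(q["eef_rot"]).as_matrix().round(3))
for p in([.571,.042,.09],[.547,-.15,.108]):
  for a in np.radians(range(-180,181,30)):
    s=r.solve_ik(p,down(a));print(p,round(np.degrees(a)),None if s is None else np.round(s,2))
E
```

```text
[[ 0.6    -0.0015]
 [ 0.6198 -0.2217]
 [ 0.487  -0.2335]
 [ 0.4642 -0.0128]]
len 0.1347661907695468 0.22150753232877235 yaw 0.08611626195185139 0.09635686588851956 ctr [ 0.54272668 -0.11736829]
pivot [ 0.53600511 -0.04088396  0.07      ]
arm 0.09036205483166819 67.00852455829474
[[-0.952  0.305 -0.001]
 [ 0.305  0.952 -0.001]
 [ 0.    -0.001 -1.   ]]
[0.571, 0.042, 0.09] -180 [-0.06  0.6   1.59 -0.    0.94  3.08]
[0.571, 0.042, 0.09] -150 [-0.06  0.6   1.59 -0.    0.94  2.56]
[0.571, 0.042, 0.09] -120 [-0.06  0.6   1.59 -0.    0.94  2.03]
[0.571, 0.042, 0.09] -90 [-0.06  0.6   1.59 -0.    0.94  1.51]
[0.571, 0.042, 0.09] -60 [-0.06  0.6   1.59 -0.    0.94  0.99]
[0.571, 0.042, 0.09] -30 [-0.06  0.6   1.59 -0.    0.94  0.46]
[0.571, 0.042, 0.09] 0 [-0.06  0.6   1.59 -0.    0.94 -0.06]
[0.571, 0.042, 0.09] 30 [-0.06  0.6   1.59 -0.    0.94 -0.58]
[0.571, 0.042, 0.09] 60 [-0.06  0.6   1.59 -0.    0.94 -1.11]
[0.571, 0.042, 0.09] 90 [-0.06  0.6   1.59 -0.    0.94 -1.63]
[0.571, 0.042, 0.09] 120 [-0.06  0.6   1.59 -0.    0.94 -2.15]
[0.571, 0.042, 0.09] 150 [-0.06  0.6   1.59 -0.    0.94 
[... 199 characters left out ...]

[0.547, -0.15, 0.108] -120 [-0.4   0.57  1.6  -0.    0.97  1.69]
[0.547, -0.15, 0.108] -90 [-0.4   0.57  1.6  -0.    0.97  1.17]
[0.547, -0.15, 0.108] -60 [-0.4   0.57  1.6  -0.    0.97  0.64]
[0.547, -0.15, 0.108] -30 [-0.4   0.57  1.6  -0.    0.97  0.12]
[0.547, -0.15, 0.108] 0 [-0.4   0.57  1.6  -0.    0.97 -0.4 ]
[0.547, -0.15, 0.108] 30 [-0.4   0.57  1.6  -0.    0.97 -0.93]
[0.547, -0.15, 0.108] 60 [-0.4   0.57  1.6  -0.    0.97 -1.45]
[0.547, -0.15, 0.108] 90 [-0.4   0.57  1.6  -0.    0.97 -1.97]
[0.547, -0.15, 0.108] 120 [-0.4   0.57  1.6  -0.    0.97 -2.5 ]
[0.547, -0.15, 0.108] 150 [-0.4   0.57  1.6  -0.    0.97 -3.02]
[0.547, -0.15, 0.108] 180 [-0.4   0.57  1.6  -0.    0.97  2.74]
```

```bash
python3 - <<'E'
from h import *
pv=np.array([.5345,-.0393]);a0=np.radians(65.2)
def pose(t,z=.092): return [*(pv+.09*np.array([np.cos(a0+t),np.sin(a0+t)])),z],down(a0+t-np.pi/2)
def S(m):
    s=r.read_state();print(m,round(s["time_s"],2),np.round(s["eef_pos"],4),"F",np.round(s["contact_force"],1),"T",np.round(s["torque"],2),"g",round(s["grip_width"],4),round(s["grip_force"],1))
    return s
command_gripper(.042,40)
r.reach(*pose(0,.2));S("above")
hit=r.move_straight(pose(0)[0],pose(0)[1],speed=.12,max_force=12);S(hit)
if hit: raise SystemExit
command_gripper(0,45);S("grip")
for t in(.2,.4,.6,.8,.93):
    r.move_straight(*pose(t),speed=.08);s=S(t)
while t<1.1:
    t+=.03;r.move_straight(*pose(t),speed=.08);s=S(round(t,2))
    if np.hypot(*s["contact_force"][:2])>45: break
r.hold(.15)
im,d,c=cloud("top");cv2.imwrite("pics/lev.png",cv2.resize(im[180:280,225:350],None,fx=5,fy=5)[...,::-1])
E
```

```text
above 2.81 [0.5721 0.0434 0.2002] F [0.1 0.2 0.4] T [-0.04  0.01  0.  ] g 0.0417 0.0
False 3.86 [0.5728 0.0424 0.0927] F [0.8 0.1 0.2] T [ 0.02  0.01 -0.02] g 0.0419 0.0
grip 4.21 [0.5731 0.0423 0.093 ] F [ 1.1 -0.2  4.1] T [ 0.02 -0.12 -0.02] g 0.0157 43.8
0.2 4.58 [0.5566 0.0478 0.0928] F [ 4.  -1.4  2.6] T [-0.41 -0.54 -0.02] g 0.0155 44.1
0.4 4.96 [0.5392 0.0498 0.0928] F [ 5.9 -3.8  1. ] T [-0.66 -0.77 -0.11] g 0.0157 44.2
0.6 5.33 [0.5217 0.0482 0.0927] F [ 6.6 -5.3 -2.5] T [-0.79 -0.94 -0.03] g 0.0157 44.2
0.8 5.71 [0.5051 0.0435 0.0927] F [ 9.7 -4.9 -1.3] T [-0.82 -1.27 -0.16] g 0.0156 45.0
0.93 6.01 [0.4948 0.0384 0.0927] F [10.1 -3.6 -5.8] T [-0.73 -1.5  -0.12] g 0.016 44.6
0.96 6.26 [0.4927 0.0371 0.0927] F [10.4 -6.4 -3.3] T [-1.1  -1.38 -0.1 ] g 0.0158 44.9
0.99 6.51 [0.4907 0.0359 0.0927] F [12.3 -4.9 -3.6] T [-0.87 -1.56 -0.13] g 0.0156 44.9
1.02 6.76 [0.4907 0.0355 0.0929] F [ 20.1   2.3 -11. ] T [ 0.13 -2.66 -0.17] g 0.0155 45.0
1.05 7.01 [0.4906 0.0351 0.093 ] F [ 29.7  10.6 -18.3] T [ 1.33 -3.9  -0.29] g 0.016 45.3
1.08 7.26 [0.4906 0.0346 0.0932] F [ 37.8  18.2 -23.6] T [ 2.47 -5.07 -0.28] g 0.0159 46.0
1.11 7.51 [0.4907 0.0341 0.0934] F [ 45.5  27.8 -29.6] T [ 3.74 -6.24 -0.21] g 0.0155 47.3
```

The force climbs sharply at the stop, so the lever is home. I'll ease it back, let go, and measure the lid again.

```bash
python3 - <<'E'
from h import *
pv=np.array([.5345,-.0393]);a0=np.radians(65.2)
def pose(t,z=.092): return [*(pv+.09*np.array([np.cos(a0+t),np.sin(a0+t)])),z],down(a0+t-np.pi/2)
def S(m):
    s=r.read_state();print(m,round(s["time_s"],2),np.round(s["eef_pos"],4),"F",np.round(s["contact_force"],1),"g",round(s["grip_width"],4))
for t in(1.0,.8,.6,.4,.2,0): r.move_straight(*pose(t),speed=.08);S(t)
command_gripper(.042,45);S("open")
r.move_straight(pose(0,.2)[0],speed=.2)
r.reach([.42,.2,.25],down(-.4));S("away")
for n in("top","scene"):
    im,d,c=cloud(n); np.savez(f"{n}1.npz",im=im,d=d)
    b=(slice(180,280),slice(225,350)) if n=="top" else (slice(190,310),slice(230,370))
    cv2.imwrite(f"pics/{n}1.png",cv2.resize(im[b],None,fx=5,fy=5,interpolation=cv2.INTER_CUBIC)[...,::-1])
    for k in"01":
        D=np.load(n+k+".npz");v,u=np.nonzero(D["d"]>0);P=pts(c,np.c_[u,v],D["d"][v,u])
        m=(abs(P[:,0]-.547)<.05)&(abs(P[:,1]+.15)<.05)&(P[:,2]>.107)&(P[:,2]<.125)
        if n=="top":
            M=np.zeros(D["d"].shape,np.uint8);M[v[m],u[m]]=255
            cc=cv2.findContours(M,0,2)[0];cc=max(cc,key=len);print(k,"circle",cv2.minEnclosingCircle(cc), on_plane(c,cv2.minEnclosingCircle(cc)[0],.116))
        print(n,k,m.sum(),P[m].mean(0).round(4),((P[m].min(0)+P[m].max(0))/2).round(4))
        m=(abs(P[:,0]-.571)<.08)&(abs(P[:,1]-.042)<.03)&(P[:,2]>.085)&(P[:,2]<.107)
        print("  grip",m.sum(),P[m].mean(0).round(4))
E
```

```text
1.0 7.98 [0.4922 0.0363 0.0927] F [ 18.4   0.4 -10.4] g 0.0156
0.8 8.36 [0.506  0.0431 0.0929] F [ 9.9 -9.3  0.5] g 0.0155
0.6 8.73 [0.5227 0.0478 0.0929] F [ 8.2 -7.7  2.1] g 0.0156
0.4 9.11 [0.5401 0.0492 0.0929] F [ 5.8 -7.2  3.2] g 0.0155
0.2 9.48 [0.5575 0.0471 0.0929] F [ 5.1 -5.5  4.5] g 0.0155
0 9.86 [0.5742 0.0416 0.0929] F [ 4.1 -3.7  5.2] g 0.0159
open 10.23 [0.5717 0.0426 0.0915] F [ 1.   0.  -0.3] g 0.0422
away 11.82 [0.4207 0.1996 0.2495] F [-0.2 -0.4 -0. ] g 0.042
0 circle ((311.5, 213.2857208251953), 11.002188682556152) [[ 0.54708616 -0.14980024  0.116     ]]
top 0 378 [ 0.5471 -0.1499  0.1158] [ 0.547  -0.15    0.1143]
  grip 35 [0.5713 0.0423 0.0986]
1 circle ((312.5, 213.0), 11.10190200805664) [[ 0.54790087 -0.15248307  0.116     ]]
top 1 378 [ 0.5484 -0.1527  0.116 ] [ 0.549  -0.1525  0.1147]
  grip 33 [0.5714 0.0423 0.099 ]
scene 0 272 [ 0.5435 -0.1509  0.1153] [ 0.5495 -0.1485  0.1139]
  grip 44 [0.5712 0.0424 0.0958]
scene 1 274 [ 0.5447 -0.1544  0.1153] [ 0.5483 -0.152   0.1138]
  grip 44 [0.5706 0.0425 0.0958]
```

View pics/top1.png

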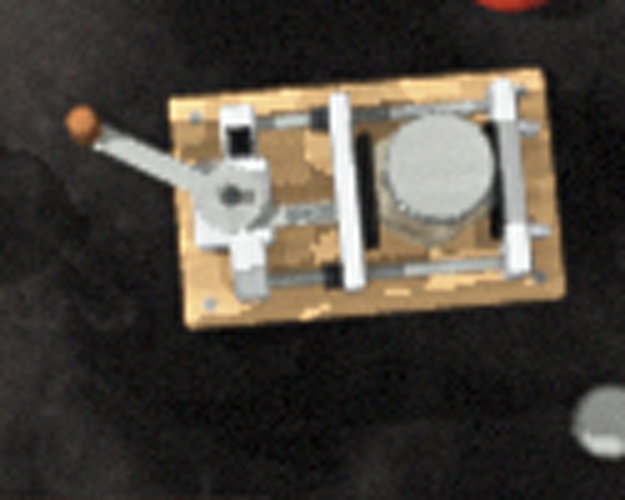

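The jaw has closed on the jar, the lever is back at rest, and the lid centre is now at about (0.548,-0.1525). I'll grasp lightly first, centre on the measured force, then tighten.

```bash
cat >> h.py <<'E'
def S(m):
    s=r.read_state();R=Ro.from_quat(s["eef_rot"]).as_matrix();s["a"]=np.arctan2(R[1,1],R[0,1])
    print(m,round(s["time_s"],2),np.round(s["eef_pos"],4),"a",round(s["a"],3),"F",np.round(s["contact_force"],1),"T",np.round(s["torque"],2),"g",round(s["grip_width"],4),round(s["grip_force"],1))
    return s
E
python3 - <<'E'
from h import *
a=np.radians(-85);q=down(a)
command_gripper(.085,20)
r.reach([.548,-.1525,.2],q);S("above")
hit=r.move_straight([.548,-.1525,.108],q,speed=.1,max_force=8);S(hit)
if hit: raise SystemExit
command_gripper(0,20);S("20N")
r.hold(.2);S("hold")
E
```

```text
above 13.83 [ 0.5481 -0.1514  0.2003] a -1.482 F [ 0.2 -0.5 -0.7] T [-0.02 -0.02  0.  ] g 0.0849 0.0
False 14.9 [ 0.5484 -0.1526  0.1087] a -1.483 F [-0.1 -0.6  0.7] T [0.03 0.04 0.06] g 0.0851 0.0
20N 15.25 [ 0.5484 -0.1528  0.1087] a -1.484 F [-0.2 -0.3  3.2] T [-0.12  0.04 -0.02] g 0.0593 22.9
hold 15.45 [ 0.5484 -0.1528  0.1086] a -1.484 F [-1.  -1.   6.1] T [-0.15  0.06  0.02] g 0.0601 23.1
```

```bash
python3 - <<'E'
from h import *
a=np.radians(-85)
command_gripper(0,90);s0=S("90N")
p=[.548,-.1525]
for t in(.1,.2,.3,.45,.6,.75,.85,.92):
    r.move_straight([*p,.108+.002*t],down(a+t),speed=.05)
    s=S(t)
    if abs(s["contact_force"]).max()>60: break
E
```

```text
90N 15.67 [ 0.5484 -0.1528  0.109 ] a -1.484 F [-1.3 -0.6  7.7] T [-0.14  0.21  0.01] g 0.0583 94.2
0.1 15.92 [ 0.5487 -0.1528  0.1092] a -1.382 F [-0.5 -1.3  7.1] T [-0.09  0.08  0.22] g 0.0585 94.9
0.2 16.17 [ 0.5487 -0.1527  0.1093] a -1.282 F [ 0.  -0.3  6.8] T [ 0.07 -0.07  0.3 ] g 0.0583 95.0
0.3 16.42 [ 0.5486 -0.1526  0.1095] a -1.182 F [0.2 1.3 7.4] T [ 0.15 -0.07  0.26] g 0.0589 95.0
0.45 16.72 [ 0.5486 -0.1529  0.1098] a -1.033 F [-0.3 -0.6  6.7] T [-0.14 -0.03  0.09] g 0.0585 95.2
0.6 17.02 [ 0.5484 -0.1534  0.1101] a -0.883 F [-1.  -3.4  5.9] T [-0.45  0.14  0.2 ] g 0.058 95.2
0.75 17.32 [ 0.5486 -0.1537  0.1104] a -0.733 F [ 0.1 -4.7  5.5] T [-0.57  0.03  0.13] g 0.0586 95.1
0.85 17.57 [ 0.5488 -0.1539  0.1106] a -0.633 F [ 0.2 -4.   5.6] T [-0.62 -0.06  0.2 ] g 0.0586 95.1
0.92 17.82 [ 0.5492 -0.154   0.1109] a -0.563 F [ 1.2 -5.6  4.7] T [-0.79 -0.27  0.22] g 0.0586 95.2
```

The torque is lower than the 0.5 N m expected, so I'll look before going further.

```bash
python3 - <<'E'
from h import *
r.hold(.2);S("h")
im,d,c=cloud("scene")
a=im[180:290,260:370];b=np.load("scene1.npz")["im"][180:290,260:370]
o=cv2.resize(np.hstack([b,a]),None,fx=3.6,fy=3.6,interpolation=cv2.INTER_CUBIC);print(o.shape)
cv2.imwrite("pics/turn.png",o[...,::-1])
E
```

```text
h 18.02 [ 0.5493 -0.154   0.1109] a -0.563 F [ 0.8 -4.8  5.1] T [-0.78 -0.26  0.09] g 0.058 95.2
(396, 792, 3)
```

View pics/turn.png

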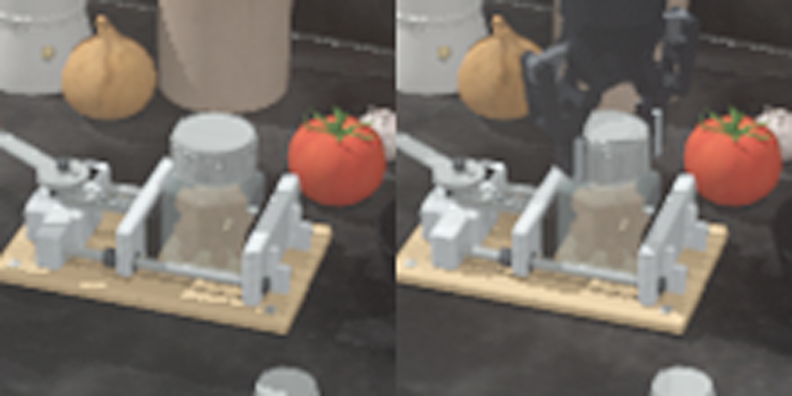

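The jar still stands square in the clamp. The view can't tell whether the lid slipped in the fingers. I'll finish to about 1.05 rad in small steps while watching the torque, then lift gently under a force limit.

```bash
python3 - <<'E'
from h import *
a=np.radians(-85);p=[.5485,-.1538]
for t in(.96,1.0,1.04,1.08):
    r.move_straight([*p,.108+.002*min(t,1)],down(a+t),speed=.05);S(t)
r.hold(.15);S("h")
for z in(.001,.002,.003):
    hit=r.move_straight([*p,.110+z],down(a+t),speed=.02,max_force=10);s=S((z,hit))
    if hit: break
E
```

```text
0.96 18.32 [ 0.5494 -0.1545  0.1109] a -0.523 F [ 0.8 -1.   5.3] T [-0.27 -0.07  0.19] g 0.0581 95.5
1.0 18.57 [ 0.5494 -0.1544  0.111 ] a -0.483 F [ 0.1 -1.4  5.9] T [-0.25 -0.1   0.14] g 0.0583 95.4
1.04 18.82 [ 0.5495 -0.1544  0.111 ] a -0.443 F [ 1.  -1.7  5.8] T [-0.23 -0.17  0.03] g 0.0589 95.4
1.08 19.07 [ 0.5496 -0.1545  0.111 ] a -0.403 F [ 1.7 -1.7  5.9] T [-0.27 -0.14  0.07] g 0.0585 95.4
h 19.22 [ 0.5496 -0.1545  0.111 ] a -0.403 F [ 0.6 -2.1  6.6] T [-0.3  -0.17  0.12] g 0.0583 95.4
(0.001, False) 19.47 [ 0.5493 -0.1545  0.1113] a -0.404 F [ 3.3 -5.1  1.1] T [-0.68 -0.64 -0.03] g 0.0583 96.8
(0.002, False) 19.72 [ 0.5491 -0.1545  0.1121] a -0.404 F [ 2.9 -4.7  0. ] T [-0.8  -0.56 -0.04] g 0.0586 97.2
(0.003, False) 19.97 [ 0.549  -0.1546  0.113 ] a -0.404 F [ 3.8 -5.1 -0.1] T [-0.84 -0.54 -0.03] g 0.0584 97.4
```

Fz goes to about 0 and stays there, so the lid is free. I'll lift it to about 25 mm and verify.

```bash
python3 - <<'E'
from h import *
q=down(np.radians(-85)+1.08);p=[.5485,-.1538]
for z in(.116,.12,.133):
    hit=r.move_straight([*p,z],q,speed=.04,max_force=10);S((z,hit))
    if hit: break
r.hold(.2);S("h")
im,d,c=cloud("scene")
o=cv2.resize(im[170:280,255:375],None,fx=5,fy=5,interpolation=cv2.INTER_CUBIC)
cv2.imwrite("pics/lift.png",o[...,::-1])
E
```

```text
(0.116, False) 20.22 [ 0.5489 -0.1544  0.1161] a -0.404 F [ 2.8 -4.8  0.5] T [-0.72 -0.51 -0.01] g 0.0585 97.7
(0.12, False) 20.47 [ 0.5489 -0.1542  0.1202] a -0.404 F [ 2.9 -4.6  1.1] T [-0.62 -0.62 -0.02] g 0.058 98.1
(0.133, False) 20.94 [ 0.5478 -0.1532  0.1325] a -0.403 F [-0.5  0.7 -0.3] T [ 0.02 -0.03 -0.03] g 0.0585 97.9
h 21.14 [ 0.5482 -0.1535  0.1326] a -0.403 F [-0.3 -0.6 -0.2] T [ 0.05 -0.01 -0.04] g 0.0586 97.9
```

View pics/lift.png

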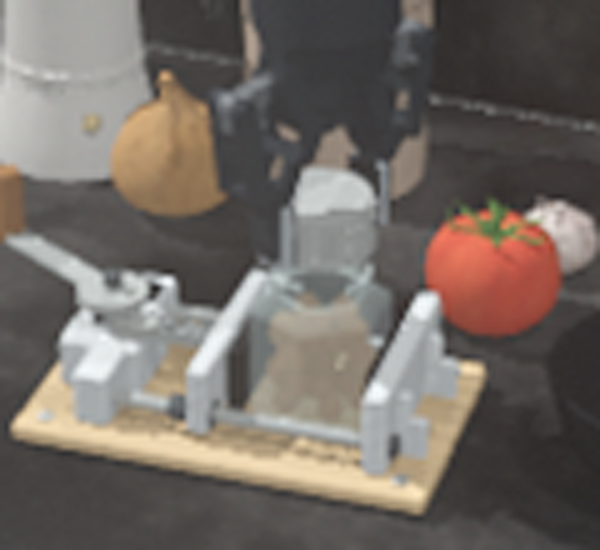

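The lid (crop 335,220) is held level above the open mouth (crop 320,285). The jar is standing in the jaws, and the lever is at rest with no lateral force left on the tool.

```bash
python3 -c "
from h import *
print(r.finish_job())"
```

```text
the job is handed in; nothing more can be done
None
```

I handed the job in at about 21 s: the jar is clamped, the lever is back at rest, and the lid is unscrewed and held level about 24 mm above its seat over the jar's mouth. No verdict came back.

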